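# Load the hallway caddy for tomorrow's ride

### The job

Load the caddy on the hallway shelf for tomorrow's ride: lay the long door key in the oblong dish, the bike-lock key in the square dish, the snail-shaped whistle in the round dish and the folded bottle opener in the six-sided dish, each lying flat in the middle of its dish. Leave the short cupboard key and the straight tube whistle lying where they are.

Things in the scene. Friction and masses are not known exactly. Their poses are not given: they have to be found in the camera images.
- door_key: The long brass door key, 92 mm long and 8 mm thick: ring bow 32 mm across at one end, toothed bit 17 mm to one side (+y) over the last 13 mm at the other. Lies flat; origin at the middle of its length on the underside; x runs along the round 8 mm shank from the ring towards the bit, z up. The bare shank can be gripped across y at the origin.
- cupboard_key: Look-alike, to be left: short brass cupboard key of the same pattern, 58 mm long and 8 mm thick, ring 24 mm across. Lies flat; origin at the middle of its length on the underside; x runs along the round 8 mm shank from the ring towards the bit, z up.
- bike_key: Bike-lock key, 56 mm long: a square plastic head 26 x 26 mm and 10 mm thick, and a flat steel blade 30 mm long, 9 mm wide and 6 mm thick. Lies flat; origin at the middle of its length on the underside; x points from the head to the blade, z up. The head's centre is at x = -15 mm; grip the head across y (26 mm).
- pea_whistle: Snail-shaped chrome whistle lying on its side, 49 mm long: a round barrel 24 mm across and 18 mm high, its centre at x = -12 mm, and a straight 10 mm wide, 16 mm high mouthpiece reaching to x = +25 mm along the +y side. Origin on the underside at the middle of its length; x towards the mouthpiece, z up. Grip the barrel across y (24 mm).
- tube_whistle: Look-alike, to be left: straight chrome tube whistle, a 14 mm tube with a flat 19 mm wide mouthpiece at +x, 58 mm long in all, 14 mm high. Origin at the middle of its length on the underside; x along the tube.
- opener: Folded steel bottle opener, 60 mm long: a straight handle 16 mm wide and 10 mm high from x = -30 to x = +14 mm and a round head 24 mm across, 8 mm high, centred at x = +18 mm. Lies flat; origin at the middle of its length on the underside; x towards the head, z up. Grip the handle across y near x = -4 mm.
- oblong_dish: Oblong white dish, 134 mm (x) by 82 mm (y) outside. It is fixed. 12 mm high outside, floor 4 mm thick, walls 4 mm. Origin: centre of its underside, which stands 6 mm above the shelf; z up. It stands with the others in one fixed low dark-wood caddy, 156 x 422 mm, walls 14 mm high, its length along the dishes' y axis.
- square_dish: Square white dish, 84 x 84 mm outside, in the caddy. It is fixed. 12 mm high outside, floor 4 mm thick, walls 4 mm. Origin: centre of its underside, which stands 6 mm above the shelf; z up. The four dishes stand in one row in any order, centres 100 mm apart, all turned as the caddy is.
- round_dish: Round white dish, 84 mm across outside, in the caddy. It is fixed. 12 mm high outside, floor 4 mm thick, walls 4 mm. Origin: centre of its underside, which stands 6 mm above the shelf; z up. Bystanders not listed stand along the back and sides and near the robot's base, at least 50 mm clear of the caddy and of the loose things.
- hex_dish: Six-sided white dish, 84 mm across its flats outside, two of them facing along x, in the caddy. It is fixed. 12 mm high outside, floor 4 mm thick, walls 4 mm. Origin: centre of its underside, which stands 6 mm above the shelf; z up. 

How it is judged (in metres and radians):
At the end, for the whole second after the job is handed in: The four things rest flat (tilt under 0.2 rad) on the floors of their own dishes (underside less than 8 mm above the dish's), origins within 15 mm horizontally of the dish centres, still; the cupboard key and tube whistle lie still within 20 mm of where they started (horizontal distance between door_key and oblong_dish below 0.015 m and z of door_key in the frame of oblong_dish below 0.008 m and angle between each of door_key, bike_key, pea_whistle, opener's own z axis and vertical below 0.2 rad and linear speed of each of door_key, bike_key, pea_whistle, opener, cupboard_key, tube_whistle below 0.02 m/s and horizontal distance between bike_key and square_dish below 0.015 m and z of bike_key in the frame of square_dish below 0.008 m and horizontal distance between pea_whistle and round_dish below 0.015 m and z of pea_whistle in the frame of round_dish below 0.008 m and horizontal distance between opener and hex_dish below 0.015 m and z of opener in the frame of hex_dish below 0.008 m and distance of each of cupboard_key, tube_whistle from where it was at the start of the episode below 0.02 m); the robot touches nothing.
It fails at once if the short cupboard key is shifted by more than 20 mm (distance of cupboard_key from where it was at the start of the episode above 0.02 m).
It fails at once if the tube whistle is shifted by more than 20 mm (distance of tube_whistle from where it was at the start of the episode above 0.02 m).
It also fails if it takes over 104 s, if anything falls off the work surface, if the arm or the gripper's body presses on something with over 40 N, if the wrist force passes 120 N, or if a joint passes its speed limit or range.

### The arm

A 6-joint arm with a two-finger parallel gripper is mounted at the origin on the work surface. World frame = base frame: x ahead of the robot, y to its left, z up, the work surface at z = 0. Lengths are in m, angles in degrees, forces in N, time in s.
With the tool pointing down it reaches from about 0.35 to 0.875 m from the base axis. Payload 4.2 kg.
Tool frame: the origin (TCP) lies midway between the tips of the shut fingers; the grasp point (between the pads) lies 19 mm behind it; y points along the fingers, z is the direction in which the jaws open and shut, and the axes are right-handed (so a half turn about y gives the same grasp; the last joint's range is limited). The gripper opens to 87 mm and grips with 3 to 60 N. Pads are 19 mm wide; open, the fingers measure 117 mm over their backs; the gripper's body (75 mm by 190 mm) begins 51 mm behind the grasp point.
Start: joints at [85.52, 22.042, 0.453, 0, -68.411, -14.817], TCP at [0.207, 0.59, 0.223] pointing down, gripper open.
Joint ranges: [-179.83, 179.83], [-69.29, 118.12], [-61.27, 80.66], [-181.25, 117.63], [-171.15, -9.14], [-177.46, 177.46]. Speed limits (degrees/s): [159.86, 159.86, 180, 180, 180, 180].

### API

Orientations are given as [roll, pitch, yaw] about the fixed x, y, z axes, in that order (R = Rz(yaw) Ry(pitch) Rx(roll)).
In Python, from workcell import env gives the robot as it stands. The module is installed in compiled form; this text tells all that it offers. Calls block until the motion is done:
- env.goto(position, orientation): joint-space move of the TCP to a pose.
- env.move_straight(position, rotation=None, rate=0.15, force_limit=None): straight line of the TCP; rotation=None keeps the orientation; rate is the mean speed in m/s. With force_limit (N) it stops when the force on the tool has changed by that much, and returns True; else False.
- env.set_joints(angles): joint-space move.
- env.gripper_to(opening, grasp_force=None): opening from 0.0 (shut) to 1.0 (fully open); grasp_force is the grip in N (None keeps the last); returns when the fingers have stopped.
- env.dwell(seconds).
- env.inverse_kinematics(position, orientation): joint angles nearest the present ones, or None.
- env.read_state(): the state.
- env.grab_frame(name): name is "scene" or "top" or "wrist"; returns a dict with "image" (384x512x3 uint8, blue, green, red), "fx", "fy", "cx", "cy" (pixels), "position" and "orientation" of the camera in the world. Camera axes: x right, y up, looking along -z (the intrinsics and any distortion apply to the point x, -y, -z); pixel columns grow to the right and rows downward; lengths in m; the calibration is good to about 2 mm. A picture is of the moment at which its call begins. There is no depth.
A pose or a line that the arm cannot do raises env.Unreachable and nothing moves.
- env.close_job(): hands the job in, once; it reports no verdict.
Trained networks look in a picture, given as the dict that the camera call returned (one of the last four; its "shot" number tells which), for a name from the list of things; names that differ only in an ending like _2 or _b are one class to them, and where a whole thing is asked for, a point or a joint stands for the part that bears it (a point fixed in the world has none). Each returns a list of dicts, best first, with "score" (0 to 1); they miss things now and then, are a little off and sometimes report something else, mostly with a low value. They report only what shows in the picture. A call takes as long as a camera call.
- env.search_frame(picture, thing): "xyz" ([x, y, z] in m, in world coordinates, good to about 4 mm: the middle of the surface that is visible of it).
- env.trace(picture, thing): "mask" (384x512 bool, what is visible of it).
The state is a dict: "clock": time; "joint_positions": joint angles; "qvel": joint speeds; "joint_torque": joint torques, N m; "position": TCP position; "tool_rot": TCP orientation; "force": force on the tool from outside, world axes, zero at the start; "wrist_torque": the same for the moment, N m; "opening": opening from 0.0 (shut) to 1.0 (fully open).
Only numpy, scipy, OpenCV 4.12 (cv2) and the standard library are available. Lean on these libraries where they do the work, as an engineer would, in place of code of your own. Each camera call takes 0.05 s, during which the arm holds its last target. There are 200 camera calls.

## Working session

There is one attempt and no reset: what is moved stays moved. The work goes in short steps, each a Python script; the robot and the scene stay as the last script left them, time stands still between calls to the robot, and variables do not carry over. Pictures are saved under pics/ and viewed, about 12 in all and at most 16, crops included, and the job is handed in when it is done.

```bash
mkdir -p pics
python3 - <<'E'
from workcell import env
import cv2,numpy as np
s=env.read_state();print(s)
for n in("top","scene"):
    f=env.grab_frame(n);cv2.imwrite(f"pics/{n}0.png",f["image"])
    print(n,{k:v for k,v in f.items() if k!="image"})
    if n=="top":
        for t in "door_key cupboard_key bike_key pea_whistle tube_whistle opener oblong_dish square_dish round_dish hex_dish".split():
            print(t,[(np.round(d["xyz"],3),round(d["score"],2)) for d in env.search_frame(f,t)][:3])
E
```

```text
{'clock': 0.0, 'joint_positions': array([ 8.55191574e+01,  2.20884590e+01,  3.79616444e-01, -2.82002190e-02,
       -6.84104416e+01, -1.48161443e+01]), 'qvel': array([ 0.01874712, -0.09263113, -0.05861265,  0.02872394,  0.04503357,
       -0.00336908]), 'joint_torque': array([-6.13410907e-05, -3.90662706e+01,  1.87410951e+01,  4.21991006e+00,
        1.10538592e-02, -1.90944297e-04]), 'position': array([0.20633161, 0.58932204, 0.22148478]), 'tool_rot': array([-8.98779797e+01,  5.17471176e-03,  1.60692615e+02]), 'force': array([-0.49994908,  0.24302243,  0.42373049]), 'wrist_torque': array([-0.04518745,  0.00641657,  0.01228544]), 'opening': 1.0000254044046566}
top {'fx': 354.25763412752787, 'fy': 354.25763412752787, 'cx': 254.0719901780414, 'cy': 196.3601358560706, 'position': array([ 0.46248033, -0.0028005 ,  0.79394384]), 'orientation': array([  7.24692197,  -1.84289515, -89.23475268]), 'shot': 1}
door_key [(array([ 0.437, -0.182,  0.006]), 0.61), (array([ 0.443, -0.313,  0.006]), 0.26)]
cupboard_key [(array([ 0.462, -0.064,  0.003]), 0.45)]
bike_key [(array([0.469, 0.214, 0.008]), 0.71), (array([0.437, 0.059, 0.015]), 0.35)]
pea_whistle [(array([0.43 , 0.332, 0.012]), 0.78)]
tube_whistle [(array([0.436, 0.059, 0.012]), 0.59)]
opener []
oblong_dish [(array([0.633, 0.075, 0.012]), 0.79)]
square_dish [(array([0.623, 0.178, 0.012]), 0.83)]
round_dish [(array([ 0.64, -0.03,  0.01]), 0.88)]
hex_dish [(array([ 0.457, -0.064,  0.004]), 0.59), (array([ 0.651, -0.127,  0.009]), 0.55)]
scene {'fx': 484.11054155749713, 'fy': 484.11054155749713, 'cx': 257.66087105756725, 'cy': 191.7534088360686, 'position': array([1.41298784, 0.14263831, 0.67745354]), 'orientation': array([54.66243213,  0.70743989, 99.34441917]), 'shot': 2}
```

View pics/top0.png

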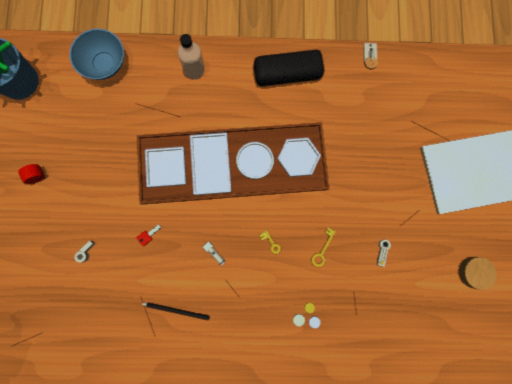

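View pics/scene0.png

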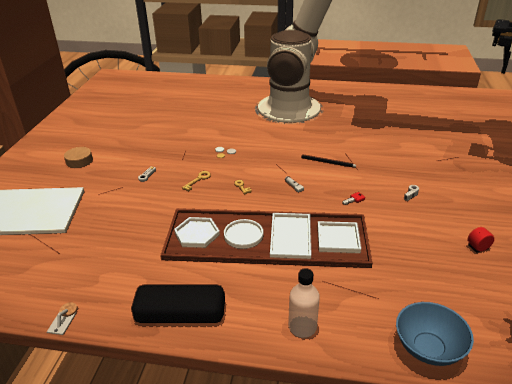

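The top view shows (pixels): pea whistle (83,252), bike key (148,236), tube whistle (214,252), cupboard key (270,243), door key ring (318,261) with its bit at (331,231), opener (384,253). The dishes left to right are square, oblong, round and hex. The scene view agrees. Next I'll write a mask-fit helper.

```bash
cat > h.py <<'E'
from workcell import env
import cv2,numpy as np
from scipy.spatial.transform import Rotation as R
from scipy.optimize import minimize
S=2 # px per mm
def rot(a): a=np.radians(a);return np.array([[np.cos(a),-np.sin(a)],[np.sin(a),np.cos(a)]])
def box(x0,x1,y0,y1): return np.array([[x0,y0],[x1,y0],[x1,y1],[x0,y1]],float)
def circ(x,r,n=24): t=np.linspace(0,2*np.pi,n,endpoint=False);return np.c_[x+r*np.cos(t),r*np.sin(t)]
h=84/np.sqrt(3)
SH=dict(door_key=[circ(-30,16),box(-15,46,-4,4),box(33,46,0,17)],
 cupboard_key=[circ(-17,12),box(-6,29,-4,4),box(19,29,0,14)],
 bike_key=[box(-28,-2,-13,13),box(-2,28,-4.5,4.5)],
 pea_whistle=[circ(-12,12),box(-12,25,2,12)],
 opener=[box(-30,14,-8,8),circ(18,12)],
 oblong_dish=[box(-67,67,-41,41)],square_dish=[box(-42,42,-42,42)],round_dish=[circ(0,42,48)],
 hex_dish=[np.array([[h*np.sin(np.radians(60*k)),h*np.cos(np.radians(60*k))] for k in range(6)])])
H=dict(door_key=.004,cupboard_key=.004,bike_key=.006,pea_whistle=.010,opener=.006)
def cam(f): return np.array(f["position"]),R.from_euler("xyz",f["orientation"],degrees=True)
def project(f,P):
    p,r=cam(f);q=r.inv().apply(np.asarray(P,float)-p)
    return np.c_[f["cx"]+f["fx"]*q[:,0]/-q[:,2],f["cy"]-f["fy"]*q[:,1]/-q[:,2]]
def topixmm(f,mask,c,z,half=90):
    "mask warped to a mm grid round world xy c at height z"
    g=np.array([[-half,-half],[half,-half],[half,half],[-half,half]],float)
    w=np.c_[c+g/1000,np.full(4,z)]
    M=cv2.getPerspectiveTransform(project(f,w).astype(np.float32),((g+half)*S).astype(np.float32))
    return cv2.warpPerspective(mask.astype(np.uint8)*255,M,(2*half*S,2*half*S)).astype(np.float32)/255
def fill(m,name):
    m=m.astype(np.uint8)
    cs,_=cv2.findContours(m,cv2.RETR_EXTERNAL,cv2.CHAIN_APPROX_NONE)
    return cv2.drawContours(np.zeros_like(m),cs,-1,1,-1)
def fit(f,mask,name,yaws=range(0,360,15),half=90):
    z=H.get(name,.018); mask=fill(mask,name)
    v,u=np.nonzero(mask);p,r=cam(f)
    d=r.apply([(u.mean()-f["cx"])/f["fx"],-(v.mean()-f["cy"])/f["fy"],-1]);c=(p+d*(z-p[2])/d[2])[:2]
    G=cv2.GaussianBlur(topixmm(f,mask,c,z,half),(0,0),2)
    def cost(q):
        T=np.zeros(G.shape,np.uint8)
        for s in SH[name]:
            cv2.fillPoly(T,[np.round(((s@rot(q[2]*10).T+q[:2])+half)*S*16).astype(np.int32)],255,shift=4)
        T=cv2.GaussianBlur(T.astype(np.float32)/255,(0,0),2)
        return np.abs(T-G).sum()/G.sum()
    best=[]
    for y in yaws:
        b=minimize(cost,[0,0,y/10],method="Nelder-Mead",options=dict(initial_simplex=np.array([[0,0,y/10],[6,0,y/10],[0,6,y/10],[0,0,y/10+1]]),maxiter=80))
        best.append((b.fun,*np.round(c+b.x[:2]/1000,4),round(b.x[2]*10%360,1)))
    best.sort();return best
def near(b): # best and best of a different yaw
    return b[0],next((x for x in b if abs((x[3]-b[0][3]+180)%360-180)>60),None)
def tool(yaw): return [-90,0,yaw]
E
cat > a.py <<'E'
from h import *
f=env.grab_frame("top")
for n in ["square_dish","oblong_dish","round_dish","hex_dish","pea_whistle","bike_key","door_key","opener"]:
    for t in env.trace(f,n)[:2]:
        v,u=np.nonzero(t["mask"])
        if len(v)<20: continue
        print(n,round(t["score"],2),len(v),(u.mean().round(),v.mean().round()),*near(fit(f,t["mask"],n,[5] if "dish" in n else range(0,360,20))))
print(env.read_state()["clock"])
w=env.grab_frame("wrist");print({k:v for k,v in w.items() if k!="image"});cv2.imwrite("pics/w0.png",w["image"])
E
python3 a.py
```

```text
square_dish 0.88 1466 (np.float64(166.0), np.float64(167.0)) (np.float64(0.059196941554546356), np.float64(0.6242), np.float64(0.17), np.float64(5.7)) None
oblong_dish 0.7 2180 (np.float64(211.0), np.float64(164.0)) (np.float64(0.029329190030694008), np.float64(0.6337), np.float64(0.0718), np.float64(5.7)) None
round_dish 0.7 1068 (np.float64(255.0), np.float64(161.0)) (np.float64(0.03217890486121178), np.float64(0.6422), np.float64(-0.0274), np.float64(17.5)) None
round_dish 0.63 219 (np.float64(383.0), np.float64(252.0)) (np.float64(4.285914421081543), np.float64(0.4471), np.float64(-0.3106), np.float64(6.7)) None
hex_dish 0.68 1199 (np.float64(299.0), np.float64(157.0)) (np.float64(0.0320759154856205), np.float64(0.6529), np.float64(-0.1267), np.float64(7.0)) None
pea_whistle 0.71 226 (np.float64(84.0), np.float64(252.0)) (np.float64(0.25233104825019836), np.float64(0.4349), np.float64(0.3348), np.float64(313.3)) (np.float64(0.4785318374633789), np.float64(0.4383), np.float64(0.3402), np.float64(134.6))
bike_key 0.55 1228 (np.float64(299.0), np.float64(157.0)) (np.float64(0.846589
[... 445 characters left out ...]
np.float64(251.0)) (np.float64(0.12441599369049072), np.float64(0.4499), np.float64(-0.1853), np.float64(330.3)) (np.float64(0.6047201752662659), np.float64(0.4529), np.float64(-0.1858), np.float64(147.3))
opener 0.57 263 (np.float64(383.0), np.float64(252.0)) (np.float64(0.16941820085048676), np.float64(0.4426), np.float64(-0.3162), np.float64(342.8)) (np.float64(0.23388010263442993), np.float64(0.4418), np.float64(-0.3163), np.float64(162.2))
1.05
{'fx': 336.02280239608285, 'fy': 336.02280239608285, 'cx': 260.3087070097491, 'cy': 187.35561774504959, 'position': array([0.26853794, 0.56879518, 0.38530568]), 'orientation': array([-1.39554406e+01, -6.74896056e-03, -1.09276013e+02]), 'shot': 4}
```

```bash
cat >> h.py <<'E'
DY=5.6; C=np.array([.6383,.0219]); U=rot(DY)@[0,1]
DISH=dict(bike_key=C+.15*U,door_key=C+.05*U,pea_whistle=C-.05*U,opener=C-.15*U)
GX=dict(bike_key=-.015,door_key=0,pea_whistle=-.012,opener=-.004)
W=dict(bike_key=.026,door_key=.008,pea_whistle=.024,opener=.016)
def st(m):
    s=env.read_state();print(m,"t",round(s["clock"],1),"pos",np.round(s["position"],4),"open",round(s["opening"]*87,1),"F",np.round(s["force"],1),"j6",round(s["joint_positions"][5]),flush=True)
def look(n,xy,yaw,tag):
    env.goto([*xy,.16],tool(yaw+180)); f=env.grab_frame("wrist"); cv2.imwrite(f"pics/{tag}.png",f["image"]); best=None
    for t in env.trace(f,n)[:2]:
        b=near(fit(f,t["mask"],n,[yaw-10,yaw+10,yaw+170])); print(n,round(t["score"],2),*[np.round(np.array(x,float),4) for x in b if x]); 
        if best is None or b[0][0]<best[0]: best=b[0]
    st("look"); return best
def pick(n,x,y,yaw):
    p=np.array([x,y])+rot(yaw)@[GX[n],0]
    env.gripper_to((W[n]+.024)/.087,20)
    env.goto([*p,.05],tool(yaw+180))
    hit=env.move_straight([*p,.0045],rate=.08,force_limit=12); st(f"down {hit}")
    env.gripper_to(0,20); st("shut")
    env.move_straight([*p,.10],rate=.2); st("up")
def place(n):
    p=DISH[n]+rot(DY)@[GX[n],0]; o=tool(DY+180)
    env.goto([*p,.10],o); env.move_straight([*p,.03],rate=.2); st("over")
    hit=env.move_straight([*p,.0150],rate=.05,force_limit=8); st(f"placed {hit}")
    env.gripper_to((W[n]+.014)/.087); st("rel")
    env.move_straight([*p,.12],rate=.2)
E
python3 - <<'E'
from h import *
b=look("bike_key",(.4764,.2006),-50,"w1")
E
```

```text
bike_key 0.58 [7.110e-02 4.747e-01 2.036e-01 3.104e+02] [ 0.5879  0.4652  0.2267 94.7   ]
look t 2.9 pos [0.4764 0.2016 0.1601] open 86.8 F [ 0.2 -0.6 -0.1] j6 -1
```

View pics/w1.png

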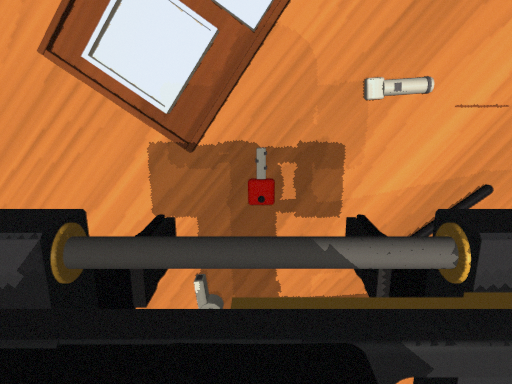

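The wrist view shows the bike key centred at (261,175) and aligned with the tool (fit error 7%). I'll pick it and place it.

Run:
```python
from h import *
pick("bike_key",.4747,.2036,310.4)
if env.read_state()["opening"]*87>20:
    place("bike_key"); f=env.grab_frame("wrist"); cv2.imwrite("pics/p1.png",f["image"])
    for t in env.trace(f,"bike_key")[:1]:
        H["bike_key"]=.016; print(t["score"],fit(f,t["mask"],"bike_key",[DY]),DISH["bike_key"])
    for t in env.trace(f,"square_dish")[:1]: print(t["score"],fit(f,t["mask"],"square_dish",[DY]))
```

```text
down False t 5.1 pos [0.4655 0.2154 0.0051] open 49.9 F [0.  0.1 0. ] j6 -3
shut t 5.6 pos [0.465  0.2151 0.0047] open 25.2 F [-0.6  0.3  1. ] j6 -3
up t 6.3 pos [0.4642 0.2145 0.0992] open 25.3 F [-0.6 -0.5 -0.9] j6 -3
over t 7.9 pos [0.6089 0.1701 0.0304] open 25.8 F [0.1 0.2 0.7] j6 65
placed False t 8.3 pos [0.6087 0.1697 0.015 ] open 25.5 F [-0.4 -0.1  0.1] j6 65
rel t 8.9 pos [0.6087 0.1697 0.015 ] open 39.9 F [ 0.3 -0.1  0.3] j6 65
0.66 [(np.float64(0.04522775486111641), np.float64(0.6244), np.float64(0.1713), np.float64(5.5))] [0.62366257 0.17118411]
0.62 [(np.float64(0.013591847382485867), np.float64(0.6237), np.float64(0.174), np.float64(5.6))]
```

View pics/p1.png

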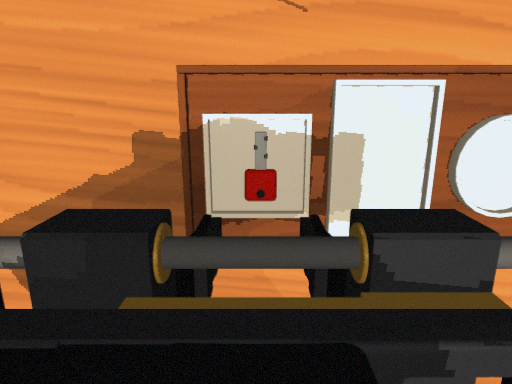

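The bike key lies flat in the square dish (key around (261,165), dish spanning (203–312, 113–217)), about 3 mm off centre. Pea whistle next.

Run:
```python
from h import *
b=look("pea_whistle",(.4349,.3348),-47,"w2")
if b and b[0]<.2:
    pick("pea_whistle",*b[1:])
    if env.read_state()["opening"]*87>18: 
        place("pea_whistle"); f=env.grab_frame("wrist"); cv2.imwrite("pics/p2.png",f["image"])
        H["pea_whistle"]=.020
        for t in env.trace(f,"pea_whistle")[:1]: print(t["score"],fit(f,t["mask"],"pea_whistle",[DY]),DISH["pea_whistle"])
        for t in env.trace(f,"round_dish")[:1]: print(t["score"],fit(f,t["mask"],"round_dish",[DY]))
a=cv2.imread("pics/w2.png");c=cv2.imread("pics/p2.png")
cv2.imwrite("pics/c2.png",cv2.resize(np.hstack([a,c if c is not None else a]),(800,300)))
```

```text
pea_whistle 0.94 [9.520e-02 4.321e-01 3.373e-01 3.173e+02] [  0.6327   0.4373   0.3425 133.2   ]
look t 11.1 pos [0.4353 0.3343 0.1596] open 40.1 F [-0.8 -0.5 -0.2] j6 -11
down False t 12.8 pos [0.4237 0.3458 0.005 ] open 48.0 F [-0.5 -0.2  0.5] j6 -9
shut t 13.3 pos [0.4234 0.3456 0.0047] open 23.5 F [-0.6 -0.   2.2] j6 -9
up t 14.0 pos [0.4226 0.3448 0.0991] open 23.1 F [-0.3 -0.7 -0.5] j6 -9
over t 16.0 pos [ 0.6318 -0.0284  0.0303] open 23.4 F [-0.2  1.3  0.4] j6 84
placed False t 16.5 pos [ 0.6312 -0.0291  0.015 ] open 23.5 F [1.3 0.3 0.7] j6 84
rel t 17.1 pos [ 0.6313 -0.0289  0.015 ] open 37.9 F [ 0.2  0.7 -0.2] j6 84
0.59 [(np.float64(0.08048758655786514), np.float64(0.6437), np.float64(-0.0276), np.float64(4.3))] [ 0.64317914 -0.02786137]
0.58 [(np.float64(0.02190571464598179), np.float64(0.6436), np.float64(-0.0251), np.float64(10.8))]
```

View pics/c2.png

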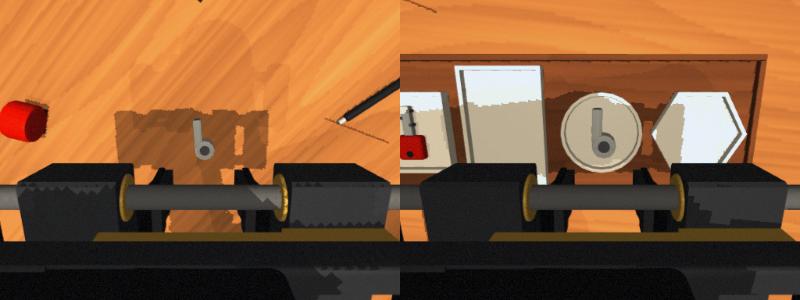

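Whistle is flat in the round dish (right half, around (600,133)), about 3 mm off. Now the door key.

```bash
cat > run.py <<'E'
from h import *
import sys
n,d,x,y,yaw,k=sys.argv[1:];C=C+.0015*U
b=look(n,(float(x),float(y)),float(yaw),"w"+k)
DISH[n]=DISH[n]+.0015*U
if b and b[0]<.2:
    pick(n,*b[1:])
    if env.read_state()["opening"]*1000*.087>.7*W[n]*1000:
        place(n); f=env.grab_frame("wrist"); cv2.imwrite(f"pics/p{k}.png",f["image"])
        H[n]+=.010
        for t in env.trace(f,n)[:1]: print(t["score"],fit(f,t["mask"],n,[DY]),DISH[n])
        for t in env.trace(f,d)[:1]: print(t["score"],fit(f,t["mask"],d,[DY]))
a=cv2.imread(f"pics/w{k}.png");c=cv2.imread(f"pics/p{k}.png")
cv2.imwrite(f"pics/c{k}.png",cv2.resize(np.hstack([a,c if c is not None else a]),(800,300)))
E
python3 run.py door_key oblong_dish .4499 -.1853 -30 3
```

```text
door_key 0.59 [ 1.033e-01  4.481e-01 -1.828e-01  3.306e+02] [  0.6355   0.452   -0.184  149.5   ]
look t 19.0 pos [ 0.4512 -0.1847  0.1597] open 37.8 F [ 0.5 -1.   0.2] j6 63
down False t 20.6 pos [ 0.4488 -0.1829  0.0051] open 31.9 F [0.2 0.5 0. ] j6 64
shut t 21.2 pos [ 0.4482 -0.1828  0.0047] open 6.3 F [-0.9 -0.1  3.2] j6 64
up t 21.9 pos [ 0.4472 -0.1826  0.0992] open 6.6 F [-0.9 -0.3 -0.3] j6 64
over t 23.6 pos [0.6337 0.0721 0.0306] open 6.2 F [ 0.1  0.9 -0.7] j6 74
placed False t 24.0 pos [0.6332 0.0732 0.015 ] open 6.3 F [ 0.6  0.3 -0.8] j6 74
rel t 24.6 pos [0.6333 0.0732 0.015 ] open 21.8 F [0.2 0.4 0.9] j6 74
0.94 [(np.float64(0.11329325288534164), np.float64(0.6333), np.float64(0.0736), np.float64(5.9))] [0.63327448 0.07315421]
0.8 [(np.float64(0.5714574456214905), np.float64(0.6548), np.float64(0.0767), np.float64(5.6))]
```

View pics/c3.png

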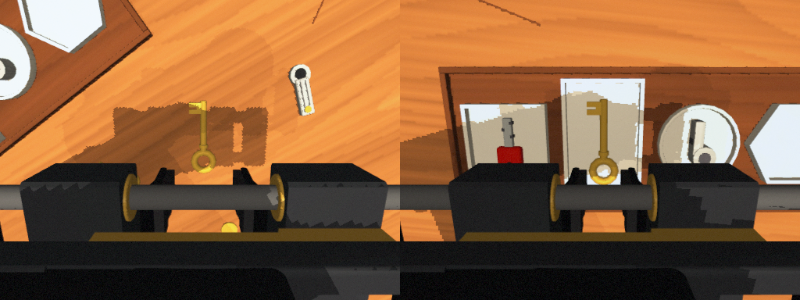

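The door key lies along the oblong dish and its fit matches the target. The dish's own mask is cut off by the gripper, so that number doesn't count. In the left half the opener at (300,90) has its head up (+x end), so yaw is about -17.

```bash
python3 run.py opener hex_dish .4426 -.3162 -17 4
python3 - <<'E'
from h import *
env.goto([.45,.35,.3],tool(160)); f=env.grab_frame("top");cv2.imwrite("pics/end.png",cv2.resize(f["image"][110:290,60:420],(800,400),interpolation=cv2.INTER_CUBIC))
for n in("cupboard_key","tube_whistle"): print(n,[(np.round(d["xyz"],3),round(d["score"],2)) for d in env.search_frame(f,n)][:2])
for n,d in zip(("bike_key","door_key","pea_whistle","opener"),("square","oblong","round","hex")):
    H[n]+=.010
    for t in env.trace(f,n)[:1]: print(n,round(t["score"],2),np.round(np.array(fit(f,t["mask"],n,[DY])[0],float),4),DISH[n])
st("end")
E
```

```text
opener 0.98 [ 6.400e-02  4.412e-01 -3.140e-01  3.463e+02] [ 1.610e-01  4.399e-01 -3.136e-01  1.680e+02]
look t 27.1 pos [ 0.4434 -0.3155  0.1598] open 22.3 F [ 0.2 -0.   0.6] j6 91
down False t 29.0 pos [ 0.4379 -0.3133  0.005 ] open 39.5 F [ 0.6  0.2 -0.1] j6 95
shut t 29.6 pos [ 0.4374 -0.3131  0.0047] open 15.5 F [-0.2 -0.6  2. ] j6 95
up t 30.2 pos [ 0.4365 -0.3125  0.0991] open 15.4 F [-1.   1.1 -0.3] j6 95
over t 31.8 pos [ 0.6488 -0.1275  0.0306] open 15.8 F [-0.1  1.2 -0.2] j6 93
placed False t 32.2 pos [ 0.6488 -0.1262  0.015 ] open 15.5 F [ 0.4 -0.3  0.3] j6 93
rel t 32.9 pos [ 0.6488 -0.1263  0.015 ] open 30.1 F [-0.5  0.5 -0.4] j6 93
0.69 [(np.float64(0.04568314179778099), np.float64(0.6527), np.float64(-0.1255), np.float64(6.1))] [ 0.65279106 -0.12589127]
0.84 [(np.float64(0.03334353119134903), np.float64(0.6535), np.float64(-0.1245), np.float64(6.7))]
cupboard_key [(array([ 0.46 , -0.061,  0.006]), 0.45)]
tube_whistle [(array([0.432, 0.06 , 0.013]), 0.66)]
bike_key 0.65 [0.1218 0.6262 0.1694 4.4   ] [0.62366257 0.17118411]
door_key 0.79 [0.1726 0.6359 0.071  6.3   ] [0.63342086 0.07166137]
pea_whistle 0.74 [ 0.1269  0.646  -0.0299  4.6   ] [ 0.64317914 -0.02786137]
opener 0.53 [ 0.0946  0.6537 -0.1282  6.8   ] [ 0.65293743 -0.12738411]
end t 36.0 pos [0.4502 0.3498 0.2999] open 29.8 F [ 0.8 -0.  -0.3] j6 16
```

View pics/c4.png

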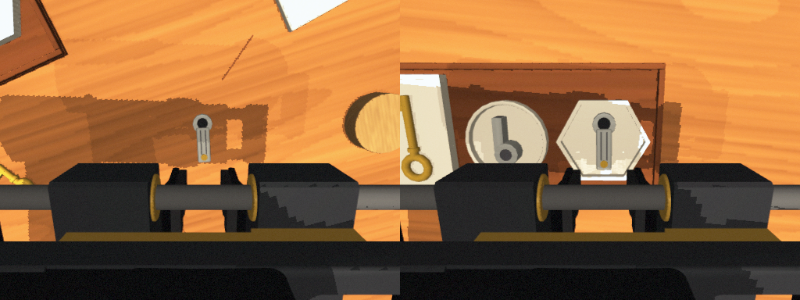

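View pics/end.png

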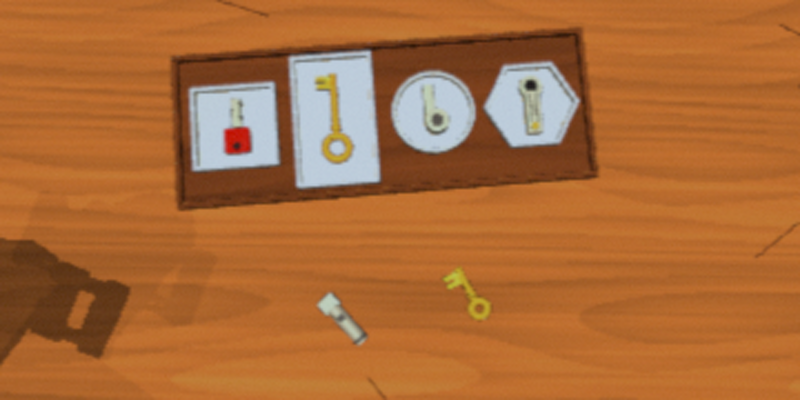

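All four things lie flat in the middle of their dishes. The tube whistle (343,318) and cupboard key (468,294) haven't moved, and the arm is clear of everything.

```bash
python3 -c "
from workcell import env
env.close_job()"
```

```text
the job is handed in; nothing more can be done
```

The caddy is loaded and the job was handed in at about 36 s of the 104 s allowed. The door key is in the oblong dish, the bike-lock key in the square dish, the pea whistle in the round dish and the opener in the six-sided dish.

- **Placement:** the final checks put each thing within about 3 mm of its target, against a limit of 15 mm. The wrist fits after placing and the last top view agree to 2–3 mm. All four look flat in the pictures.
- **Things to leave:** the cupboard key and tube whistle read within about 5 mm of their starting spots. That is within detector noise, and the robot never went near them.
- **Contact:** the wrist force stayed within a few N at every reading I took, and no guarded descent tripped its force limit. The arm ended clear of everything.
- **Check that failed:** the wrist fit of the oblong dish was no use, because the gripper hid part of the dish. I relied on the earlier top-view fit for that centre instead, and the last top picture confirms it.

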